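# Oil the pivot pin and present the cast lever to its fixture

## Task

Take the dip oiler out of its stand, dip its tip well into the open oil cup, touch the tip to the top of the fixture's stout pivot pin, and put the oiler back in its stand. Then pick up the cast lever by its balance point, carry it level and hold it level above the fixture, the bore of its heavy boss right over the pivot pin and its small eye right over the slim locating pin, with its underside about 15 mm above the top of the pivot pin, so that a washer can still be slipped on. Finish while holding it there, without lowering it onto the pins or letting go; do not tip the oil cup, and leave the cup's lid, the tape roll and the pliers where they are.

Things in the scene. Friction and masses are not known exactly. Their poses are not given: they have to be found in the camera images.
- oiler_handle (a point): the dip oiler: an upright steel rod with a round black handle (14 mm diameter, 70 mm long) on top, hanging in its stand. This point is the middle of the handle (35 mm below the handle's top and 35 mm above its lower end); z runs up the handle. Directly below the handle is a flat collar, 26 mm in diameter, 4 mm thick. Mass 60 g. The handle is round, so it can be gripped from above at any yaw
- oiler_tip (a point): lower end of the oiler, 101 mm below the middle of the handle, on the same axis; the rod is 5 mm thick, its bulb tip 7 mm
- oiler_collar (a point): centre of the underside of the oiler's collar, 62 mm above the tip and 39 mm below the middle of the handle. At home it rests on the stand's top face
- stand_top (a point): centre of the top face of the oiler's stand, 72 mm above the bench: a round pillar (33 mm diameter) on a weighted foot (68 mm diameter), loose, 0.8 kg. It has an upright bore of 16 mm diameter, 64 mm deep, into which the oiler's rod hangs with the collar on the top face
- cup_rim (a point): centre of the mouth of the open oil cup, a turned metal cup standing loose on the bench (0.3 kg): 34 mm high, 52 mm outside and 44 mm inside diameter, inner floor 28 mm below this point. z points up out of the mouth
- lever_balance (a point): the cast lever's balance point, inside its straight arm (14 mm wide, 24 mm tall), 41 mm from the axis of the big bore, half-way up (12 mm above the lever's underside and the board it lies on). Axes of the lever: x along the straight arm from the boss towards the eye, y to the left, z up. Grip it here across the arm (along y), from above
- lever_bore (a point): centre of the lower end of the big bore, at the lever's underside; 41 mm behind the balance point along the lever's -x, and 12 mm below it. Axes of the lever
- lever_eye (a point): centre of the lower end of the small eye's bore (12 mm diameter; the eye is 25 mm in diameter, 20 mm tall), at the lever's underside: 155 mm along x and 22 mm along y from the big bore's axis
- pivot_top (a point): centre of the flat top of the fixture's stout pivot pin (16 mm diameter), 55 mm above the bench. Axes of the fixture: x along the plate from the pivot pin towards the locating pin's end, y to the left, z up. A lever held rightly over both pins has its axes parallel to these
- locating_top (a point): centre of the top of the fixture's slim locating pin (9 mm diameter), 46 mm above the bench; 155 mm along x and 22 mm along y from the pivot pin in the fixture's axes
- lever: the cast lever, dark metal, about 0.55 kg, 190 mm long, lying flat on a wooden board: a heavy round boss 46 mm in diameter and 32 mm tall with a 20 mm bore, a straight arm from 23 to 107 mm from the bore's axis, then a bend to the left to a small eye; a short lug stands out on the boss's right. Origin on the big bore's axis at its underside
- fixture: the assembly fixture: a fixed flat metal plate, 235 x 90 mm, 14 mm thick, with a stout pivot pin near one end, a slim locating pin near the other and a small stop block (top 38 mm above the bench) beside the pivot pin. Origin on the pivot pin's axis at the plate's underside
- oiler: the oiler as a whole; origin at its tip, z up the handle. On the way from the left, a chair back (top 0.36 m above the bench's level) stands beside the bench at the robot's front left, a tool hangs from a pole left of and behind the oiler down to 0.2 m, and a desk lamp's arms and shade reach over the bench about 0.7 m up
- oil_cup: the oil cup as a whole; origin at the centre of its underside
- cup_lid: bystander: the oil cup's round metal lid, 53 mm in diameter, 17 mm high with its knob, lying on the bench; origin under its centre
- tape_roll: bystander: roll of masking tape lying flat, 86 mm in diameter, 22 mm high; origin under its centre
- pliers: bystander: pliers lying flat, 156 x 54 x 13 mm; origin under the centre
- board: plain softwood board, 110 x 230 mm, 25 mm thick, fixed on the bench, on which the lever lies at the start. Origin at the centre of its underside

How it is judged:
By the outcome, as a careful person would: the job done as asked, in the order asked, and still so for the second after the job is handed in, while the arm keeps its last pose, push and grip.
It also fails if it takes over 64 s, if anything falls off the work surface, if the arm or the gripper's body presses on something with over 40 N, if the wrist force passes 120 N, or if a joint passes its speed limit or range.

## Robot

A 7-joint arm with a two-finger parallel gripper is mounted at the origin on a cart in front of the work surface, level with it; the furniture and walls round the work are solid. World frame = base frame: x ahead of the robot, y to its left, z up, the work surface at z = 0. Lengths are in m, angles in rad, forces in N, time in s.
With the tool pointing down it reaches from about 0.425 to 0.925 m from the base axis. Payload 6.8 kg.
Tool frame: the origin (TCP) lies on the front face of the gripper's body, between the roots of the fingers; the fingertips stand 73 mm ahead of it and the grasp point (between the pads) lies 54 mm ahead of it; z points along the fingers, y is the direction in which the jaws open and shut (so a half turn about z gives the same grasp; the last joint's range is limited). The gripper opens to 85 mm and grips with 20 to 120 N. Pads are 22 mm wide; open, the fingers measure 114 mm over their backs; the gripper's body (76 mm by 85 mm) begins 54 mm behind the grasp point. The pads swing forward as they close: fully open they stand 13 mm farther back than shut.
Start: joints at [1.214, 0.477, 0.022, 1.555, -0.011, 1.109, -0.083], TCP at [0.166, -0.654, 0.304] pointing down, gripper open.
Joint ranges: [-2.96, 2.96], [-0.34, 2.1], [-1.41, 1.46], [0.24, 2.44], [-1.37, 4.51], [0.17, 1.92], [-2.96, 2.96]. Speed limits (rad/s): [2.39, 2.39, 3.14, 3.14, 3.14, 3.14, 3.14].

## Interface

Orientations are given as a rotation vector (axis times angle).
In Python, from bench import * gives the robot as it stands.
- The arm moves only by the tool jog_arm, never from a script. Its argument "plan" is a list of rows, each a list of 2 entries, a list of its own where there are three numbers: the shift along the world's x, y, z in cm, then the turn about the world's z in rad. In form: [[[tx, ty, tz], twist], ...]. A call has 1 to 12 rows; each row shifts and turns the commanded pose from where the row before left it; what a row does not reach is not made up. A row lasts 1/10 s, in which the tool goes at most 50 mm and 8.59 degrees, less where a joint would pass 70% of its speed; a pose out of reach is approached as far as the arm can. A call is refused whole if a number of a shift passes 5 or a number of a turn 0.15, either way. A call with a gripper value outside its range is refused whole. "hand" is the finger opening in cm, from 0 to 8.54, set as the call begins (left out, the last holds). The fingers move at their own pace and stop on an object; "grip_force" is the grip in N (left out, the last holds). Time passes only in rows, so rows that do not move let the fingers close. It gives the time, the measured TCP pose, the force and the opening at its end, in the units of the state.
- get_obs(): the state, without advancing time (a new reading comes with each control period).
- grab_frame(name): name is "scene" or "top" or "wrist"; returns the picture (480x640x3 uint8, red, green, blue); there is no depth.
- get_calibration(name): a dict with "intrinsics" (3x3 intrinsics, pixels), "k1" (the pictures are not rectified: a ray, as slopes to the right and down, at radius r is drawn at 1 + k1 r^2 times it, then the intrinsics apply), "xyz" and "orientation" of the camera in the world. Camera axes: x right, y down, z forward; pixel columns grow to the right and rows downward; lengths in m; the calibration is good to about 2 mm. A picture is of the moment at which its call begins: read the wrist's pose just before it. get_calibration takes no time and is no camera call; for the wrist camera it gives the pose at the moment of the call.
- hand_in(): hands the job in, once; it reports no verdict.
The state is a dict: "clock": time; "joints": joint angles; "qvel": joint speeds; "tau": joint torques, N m; "tcp_pos": TCP position; "orientation": TCP orientation; "contact_force": force on the tool from outside, world axes, zero at the start; "moment": the same for the moment, N m; "grip_width": finger opening in m.
Only numpy, scipy, OpenCV 4.12 (cv2) and the standard library are available. Lean on these libraries where they do the work, as an engineer would, in place of code of your own. Each camera call takes 0.05 s, during which the arm holds its last target. There are 200 camera calls.

## Working session

There is one attempt and no reset: what is moved stays moved. The work goes in short steps, Python scripts to look and compute and a tool call to move; the robot and the scene stay as the last step left them, time stands still between calls to the robot, and variables do not carry over. Pictures are saved under pics/ and viewed, about 8 in all and at most 12, crops included, and the job is handed in when it is done.

Besides the shell and the picture viewer there is one more tool, called after "Call:" as name([rows], argument=value, ...), one row to a line, values as JSON. jog_arm: Moves the arm, as the interface text tells. Its arguments: {"type":"object","properties":{"plan":{"type":"array","items":{"type":"array"}},"hand":{"type":"number"},"grip_force":{"type":"number"}},"required":["plan"]}

```bash
mkdir -p pics; ls; python3 - <<'E'
from bench import *
import cv2
for n in ("scene","top"):
    im=grab_frame(n); cv2.imwrite(f"pics/{n}0.png",im[:,:,::-1])
    c=get_calibration(n); print(n,c)
o=get_obs(); print(o)
E
```

```text
pics
scene {'intrinsics': array([[502.71490277,   0.        , 315.62847444],
       [  0.        , 502.71490277, 237.89006498],
       [  0.        ,   0.        ,   1.        ]]), 'k1': -0.06548413970415476, 'xyz': array([-0.15886679,  0.2221667 ,  0.89952278]), 'orientation': array([-1.37448238,  2.22690501, -0.84731966])}
top {'intrinsics': array([[568.21431458,   0.        , 320.91071699],
       [  0.        , 568.21431458, 237.10645229],
       [  0.        ,   0.        ,   1.        ]]), 'k1': -0.07394587131558622, 'xyz': array([-0.42978464, -0.21794389,  1.26827807]), 'orientation': array([-1.92937877,  1.71664444, -0.56968026])}
{'clock': 0.1, 'joints': array([ 1.2138957 ,  0.47771533,  0.02232351,  1.55632132, -0.01149885,
        1.10930299, -0.08308062]), 'qvel': array([ 5.76116986e-04, -8.22751725e-04, -5.75064069e-06, -2.98641185e-03,
        4.99951237e-04,  3.16580598e-04,  1.68664882e-03]), 'tau': array([ 4.38118717e-03, -5.97759497e+01,  1.61387924e+00, -2.81950414e+01,
        1.29395377e-02,  5.02920346e-03,  1.66576802e-05]), 'tcp_pos': array([ 0.16612356, -0.65382307,  0.30303708]), 'orientation': array([-3.11572694e+00, -3.89699869e-01,  4.85265941e-04]), 'contact_force': array([ 0.29137004, -0.41352907,  0.30654866]), 'moment': array([ 0.04947796, -0.02142068, -0.00742826]), 'grip_width': 0.085380961608876}
```

View pics/top0.png

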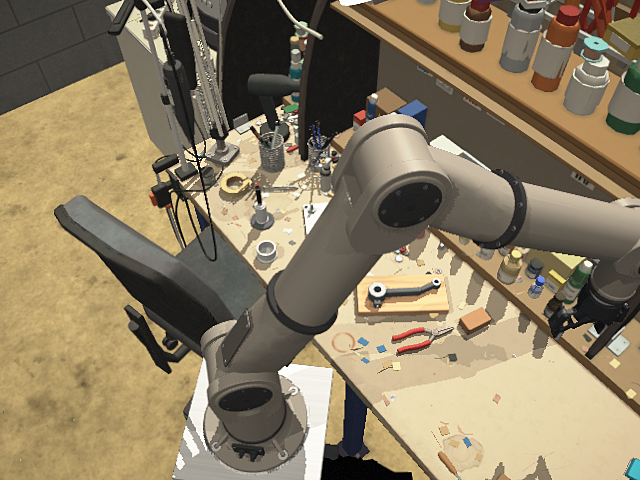

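View pics/scene0.png

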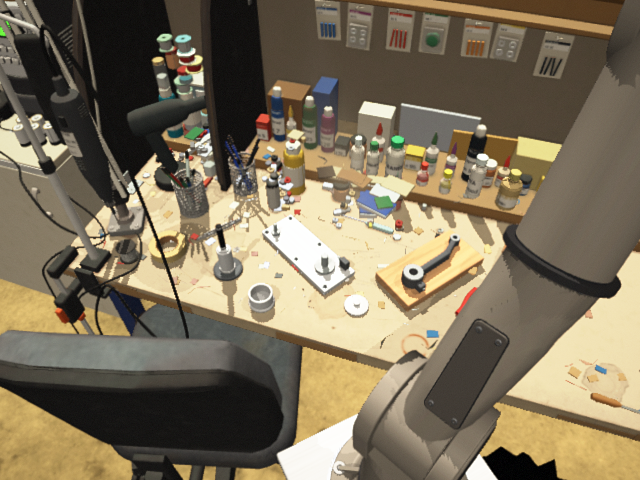

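The top view shows the oiler at (260,205), cup (266,251), lever boss (377,290), with the fixture hidden by the arm. The scene view shows everything: oiler (223,250), cup (261,296), fixture pivot (324,258) and locating pin (279,228), lever boss (413,277) and eye (455,240).

```bash
python3 - <<'E'
import cv2
im=cv2.imread("pics/scene0.png")
cv2.imwrite("pics/c1.png",cv2.resize(im[205:325,190:350],None,fx=5,fy=5,interpolation=cv2.INTER_CUBIC))
cv2.imwrite("pics/c2.png",cv2.resize(im[220:320,365:495],None,fx=6,fy=6,interpolation=cv2.INTER_CUBIC))
E
```

```text
(no output)
```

View pics/c1.png

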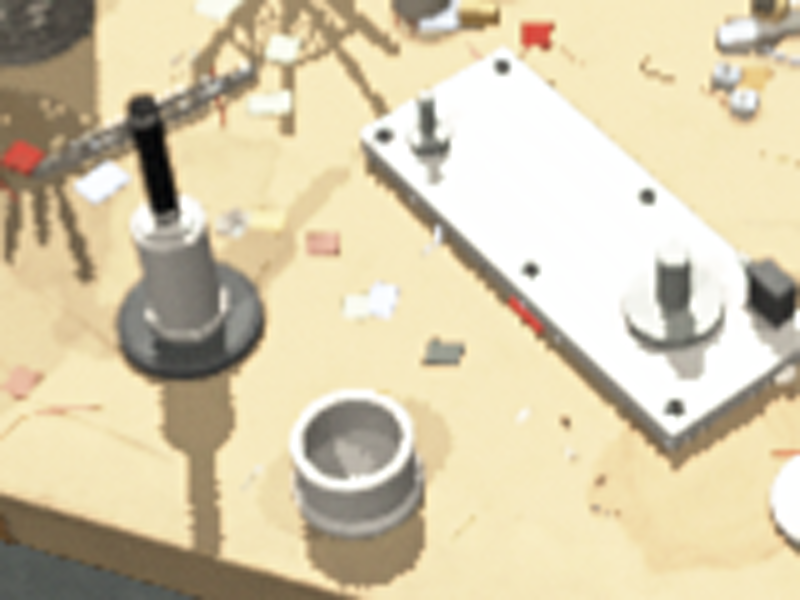

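View pics/c2.png

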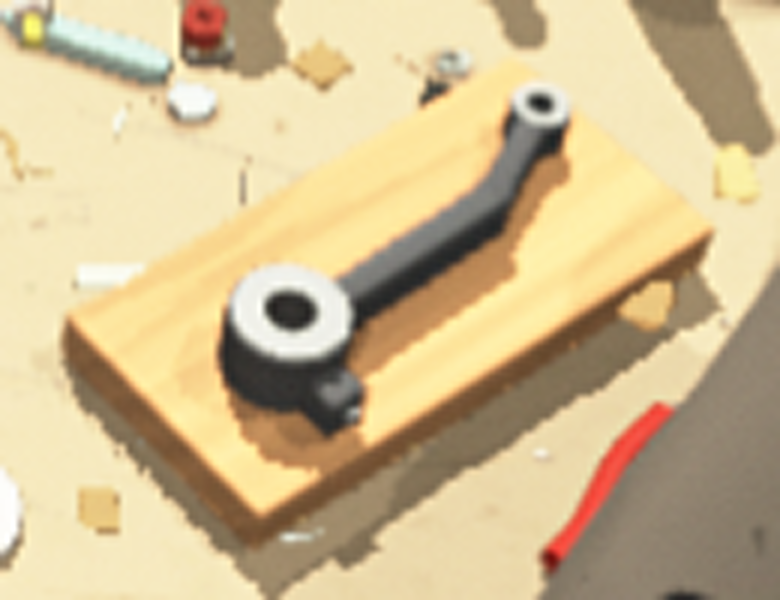

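```bash
cat > h.py <<'E'
import numpy as np, cv2
from bench import *
from scipy.spatial.transform import Rotation as R
def ray(c,px):
    K=c["intrinsics"]; d=np.array([(px[0]-K[0,2])/K[0,0],(px[1]-K[1,2])/K[1,1]])
    u=d.copy()
    for _ in range(20): u=d/(1+c["k1"]*(u@u))
    return R.from_rotvec(c["orientation"]).apply([u[0],u[1],1])
def at(c,px,z):
    r=ray(c,px); p=np.array(c["xyz"]); return p+r*(z-p[2])/r[2]
def proj(c,P):
    q=R.from_rotvec(c["orientation"]).inv().apply(np.array(P)-c["xyz"]); u=q[:2]/q[2]
    u=u*(1+c["k1"]*(u@u)); K=c["intrinsics"]; return np.array([K[0,0]*u[0]+K[0,2],K[1,1]*u[1]+K[1,2]])
def crop(n,f,x0,y0,x1,y1,s):
    im=grab_frame(n); cv2.imwrite(f"pics/{f}.png",cv2.resize(im[y0:y1,x0:x1,::-1],None,fx=s,fy=s,interpolation=cv2.INTER_CUBIC))
def st():
    o=get_obs(); m=R.from_rotvec(o["orientation"]).as_matrix()
    print("t",round(o["clock"],2),"tcp",o["tcp_pos"].round(4),"yaw_y",round(float(np.degrees(np.arctan2(m[1,1],m[0,1]))),2),"z",m[:,2].round(3),"f",o["contact_force"].round(1),"w",round(o["grip_width"],4),"q",o["joints"].round(2)); return o
E
python3 - <<'E'
from h import *
c=get_calibration("scene")
def f(cx,cy,x0,y0,s): return ((cx+.5)/s-.5+x0,(cy+.5)/s-.5+y0)
P={}
for n,a,z in [("handle_top",(145,105),.146),("handle_base",(167,213),.076),("cup",(353,441),.034),("piv",(674,254),.055),("loc",(428,101),.046)]:
    P[n]=at(c,f(*a,190,205,5),z)
for n,a,z in [("boss",(291,312),.057),("eye",(540,104),.045)]: P[n]=at(c,f(*a,365,220,6),z)
for n in P: print(n,P[n].round(4))
off=np.degrees(np.arctan2(22,155))
for a,b in (("piv","loc"),("boss","eye")):
    d=(P[b]-P[a])[:2]; print(np.linalg.norm(d), np.degrees(np.arctan2(d[1],d[0]))-off)
st()
E
```

```text
handle_top [0.5777 0.0925 0.146 ]
handle_base [0.5796 0.0931 0.076 ]
cup [0.4594 0.0587 0.034 ]
piv [ 0.4743 -0.1016  0.055 ]
loc [ 0.617  -0.0447  0.046 ]
boss [ 0.347  -0.2486  0.057 ]
eye [ 0.3954 -0.397   0.045 ]
0.15358915410508267 13.641683011152887
0.1560948085909852 -79.99836216114828
t 0.1 tcp [ 0.1661 -0.6538  0.303 ] yaw_y -75.74 z [-0.001  0.002 -1.   ] f [ 0.3 -0.4  0.3] w 0.0854 q [ 1.21  0.48  0.02  1.56 -0.01  1.11 -0.08]
```

Call:
jog_arm([
  [[1.5, 1.5, 0.4], 0.06],
  [[3.2, 3.2, 0.4], 0.12],
  [[3.2, 3.2, 0.4], 0.12],
  [[3.2, 3.2, 0.4], 0.12],
  [[3.2, 3.2, 0.4], 0.12],
  [[3.2, 3.2, 0.4], 0.12],
  [[3.2, 3.2, 0.4], 0.12],
  [[3.2, 3.2, 0.2], 0.12],
  [[2.5, 3.5, 0], 0.12],
  [[1.1, 4.1, 0], 0.12],
  [[1.1, 4.1, 0], 0.12],
  [[1.1, 4.1, 0], 0.12],
])

```text
clock: 1.3
tcp_pos: [0.4635, -0.2544, 0.3339]
orientation: [-2.147, -2.293, 0.0]
contact_force: [0.7, -0.1, 0.1]
grip_width: 0.0853
```

Call:
jog_arm([
  [[1.1, 4.1, 0], 0.11],
  [[1.1, 4.1, 0], 0],
  [[1.1, 4.1, 0], 0],
  [[1.1, 4.1, 0], 0],
  [[0.6, 2, 0], 0],
  [[0, 0, 0], 0],
  [[0, 0, 0], 0],
  [[0, 0, 0], 0],
])

```text
clock: 2.1
tcp_pos: [0.5127, -0.0744, 0.3337]
orientation: [2.028, 2.399, -0.002]
contact_force: [-0.3, -0.1, -0.7]
grip_width: 0.0852
```

```bash
python3 - <<'E'
from h import *
st(); c=get_calibration("wrist"); print(c["xyz"],c["intrinsics"][0,0])
np.save("w1.npy",c,allow_pickle=True); im=grab_frame("wrist"); cv2.imwrite("pics/w1.png",im[:,:,::-1])
s=get_calibration("scene")
for px in ((300,345),(150,335),(20,345)): print(at(s,px,.36).round(3))
for n,P in dict(hand=[.578,.0925,.146],cup=[.4594,.0587,.034],piv=[.474,-.1016,.055],loc=[.617,-.045,.046],boss=[.347,-.249,.057]).items(): print(n,proj(c,P).round(1))
E
```

```text
t 2.1 tcp [ 0.5127 -0.0744  0.3337] yaw_y 9.56 z [-0.001 -0.001 -1.   ] f [-0.3 -0.1 -0.7] w 0.0852 q [ 0.51  0.24 -0.57  1.86  0.15  1.08  0.05]
[ 0.50032508 -0.00135248  0.40434481] 423.8216469871567
[0.132 0.107 0.36 ]
[0.228 0.268 0.36 ]
[0.287 0.422 0.36 ]
hand [488.8 -33.7]
cup [285.1  27.2]
piv [272.9 225.8]
loc [448.4 187. ]
boss [122.  351.9]
```

View pics/w1.png

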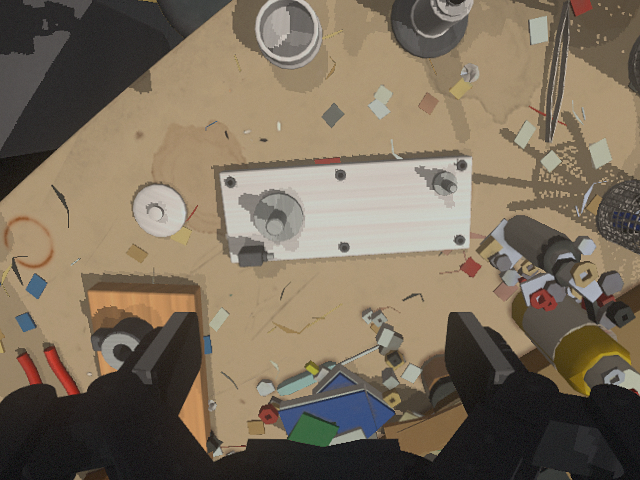

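The wrist view shows the fixture plate, pivot pin near (274,229), slim pin near (449,187), cup rim at (288,30) and lid (159,210). The predictions agree to about 4 px. Next is a magnified composite.

```bash
python3 - <<'E'
import cv2,numpy as np
im=cv2.imread("pics/w1.png")
a=cv2.resize(im[190:250,240:305],(390,360),interpolation=cv2.INTER_CUBIC)
b=cv2.resize(im[160:220,420:485],(390,360),interpolation=cv2.INTER_CUBIC)
cc=cv2.resize(im[0:80,248:328],(240,240),interpolation=cv2.INTER_CUBIC)
out=np.zeros((600,780,3),np.uint8); out[:360,:390]=a; out[:360,390:]=b; out[360:,:240]=cc
cv2.imwrite("pics/comp.png",out)
E
```

```text
(no output)
```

View pics/comp.png

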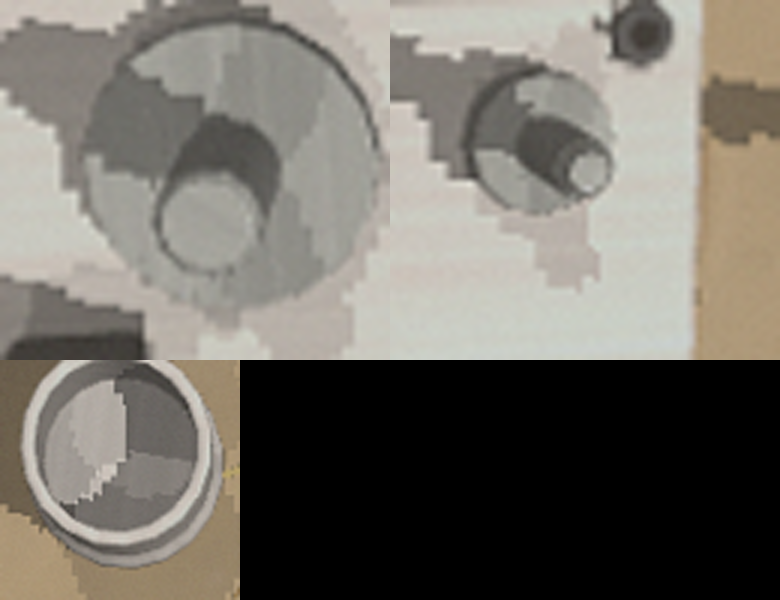

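```bash
python3 - <<'E'
from h import *
c=np.load("w1.npy",allow_pickle=True).item()
g=lambda x,y,x0,y0,s:((x+.5)/s-.5+x0,(y+.5)/s-.5+y0)
p=at(c,g(210,221,240,190,6),.055);l=at(c,g(198,173,420,160,6),.046);u=at(c,g(117,88,248,0,3),.034)
print(p,l,u); d=(l-p)[:2]; print(np.linalg.norm(d),np.degrees(np.arctan2(d[1],d[0]))-8.08)
E
```

```text
[ 0.47546431 -0.1019513   0.055     ] [ 0.62092376 -0.04554998  0.046     ] [0.46081293 0.0575573  0.034     ]
0.1560114117680499 13.113604370716052
```

```bash
python3 - <<'E'
from h import *
s=get_calibration("scene");t=get_calibration("top")
for a,b in (((187,338),(213,260)),((65,310),(158,195)),((62,90),(178,80)),((128,250),(222,150))):
    r1,r2=ray(s,a),ray(t,b); A=np.c_[r1,-r2]; k=np.linalg.lstsq(A,t["xyz"]-s["xyz"],rcond=None)[0]
    p,q=s["xyz"]+k[0]*r1,t["xyz"]+k[1]*r2; print(p.round(3),q.round(3))
E
```

```text
[ 0.497  0.232 -0.077] [ 0.485  0.232 -0.086]
[ 0.732  0.483 -0.112] [ 0.736  0.483 -0.108]
[0.621 0.276 0.497] [0.605 0.254 0.463]
[ 0.842  0.297 -0.099] [ 0.898  0.295 -0.042]
```

Call:
jog_arm([
  [[1.3, 3.3, -0.8], 0],
  [[1.3, 3.4, -1], 0],
  [[1.3, 3.4, -1], 0],
  [[1.3, 3.4, -1], 0],
  [[1.3, 3.3, -1], 0],
  [[0, 0, 0], 0],
  [[0, 0, 0], 0],
  [[0, 0, 0], 0],
])

```text
clock: 2.95
tcp_pos: [0.5783, 0.0926, 0.2859]
orientation: [2.03, 2.397, -0.002]
contact_force: [0.8, 0.0, 0.6]
grip_width: 0.0855
```

```bash
python3 - <<'E'
from h import *
st(); c=get_calibration("wrist"); im=grab_frame("wrist"); cv2.imwrite("pics/w2.png",im[:,:,::-1])
np.save("w2.npy",c,allow_pickle=True)
for P in ([.578,.093,.146],[.579,.093,.076],[.460,.058,.034]): print(proj(c,P).round(1))
E
```

```text
t 2.95 tcp [0.5783 0.0926 0.2859] yaw_y 9.48 z [-0.    -0.001 -1.   ] f [0.8 0.  0.6] w 0.0855 q [ 0.2   0.41 -0.61  1.76  0.27  1.05 -0.33]
[322.5 256.3]
[324.  222.7]
[169.3 227.6]
```

View pics/w2.png

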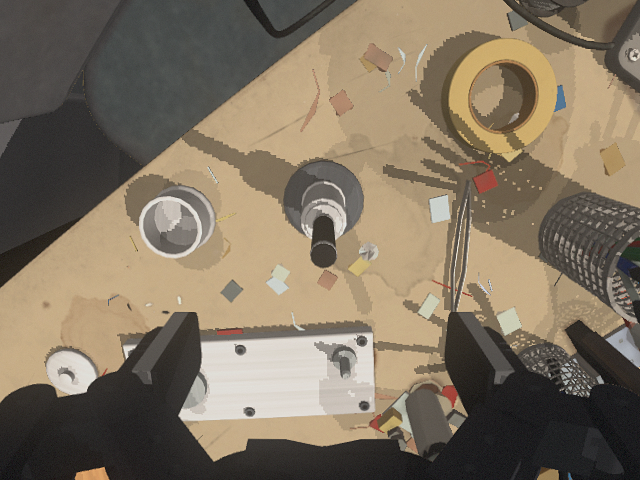

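The handle top is at (323,253) and the cup mouth at (170,227), which agrees with my estimates to 1–2 mm. Descending to grasp.

Call:
jog_arm([
  [[0, 0.1, -2], 0],
  [[0, 0, -2.5], 0],
  [[0, 0, -2.5], 0],
  [[0, 0, -2.5], 0],
  [[0, 0, -1.6], 0],
  [[0, 0, -1], 0],
  [[0, 0, 0], 0],
  [[0, 0, 0], 0],
])

```text
clock: 3.8
tcp_pos: [0.5787, 0.0957, 0.1657]
orientation: [2.027, 2.399, 0.001]
contact_force: [0.2, -0.1, -0.1]
grip_width: 0.0859
```

Call:
jog_arm([
  [[0, 0, 0], 0],
  [[0, 0, 0], 0],
  [[0, 0, 0], 0],
  [[0, 0, 0], 0],
  [[0, 0, 0], 0],
  [[0, 0, 0], 0],
  [[0, 0, 0], 0],
  [[0, 0, 0], 0],
  [[0, 0, 0], 0],
  [[0, 0, 0], 0],
], hand=0.5, grip_force=40)

```text
clock: 4.8
tcp_pos: [0.5783, 0.0958, 0.1651]
orientation: [2.027, 2.4, 0.0]
contact_force: [-1.7, -1.5, 5.5]
grip_width: 0.0134
```

Call:
jog_arm([
  [[0, 0, 1], 0],
  [[0, 0, 2], 0],
  [[0, 0, 2], 0],
  [[0, 0, 2], 0],
  [[0, 0, 1.5], 0],
  [[0, 0, 0.5], 0],
  [[0, 0, 0], 0],
  [[0, 0, 0], 0],
  [[0, 0, 0], 0],
  [[0, 0, 0], 0],
])

```text
clock: 5.8
tcp_pos: [0.5779, 0.0957, 0.254]
orientation: [-2.026, -2.399, 0.002]
contact_force: [-0.5, -0.3, -1.1]
grip_width: 0.0128
```

```bash
python3 - <<'E'
from h import *
o=st(); s=get_calibration("scene"); t=o["tcp_pos"]; c=get_calibration("wrist")
im=grab_frame("scene"); im2=grab_frame("wrist")
a=im[170:290,170:290,::-1]; b=im2[120:280,240:400,::-1]
cv2.imwrite("pics/l1.png",np.hstack([cv2.resize(a,(400,400),interpolation=2),cv2.resize(b,(400,400),interpolation=2)]))
for z in (.155,.093): 
  P=t-[0,0,z]; print("scene crop",((proj(s,P)-170)*400/120).round(0),"wrist crop",400+((proj(c,P)-[240,120])*2.5).round(0)*[1,1]-[0,400])
E
```

```text
t 5.8 tcp [0.5779 0.0957 0.254 ] yaw_y 9.63 z [-0.002 -0.    -1.   ] f [-0.5 -0.3 -1.1] w 0.0128 q [ 0.19  0.45 -0.6   1.79  0.3   0.99 -0.36]
scene crop [168. 237.] wrist crop [608. 321.]
scene crop [153. 170.] wrist crop [608. 436.]
```

View pics/l1.png

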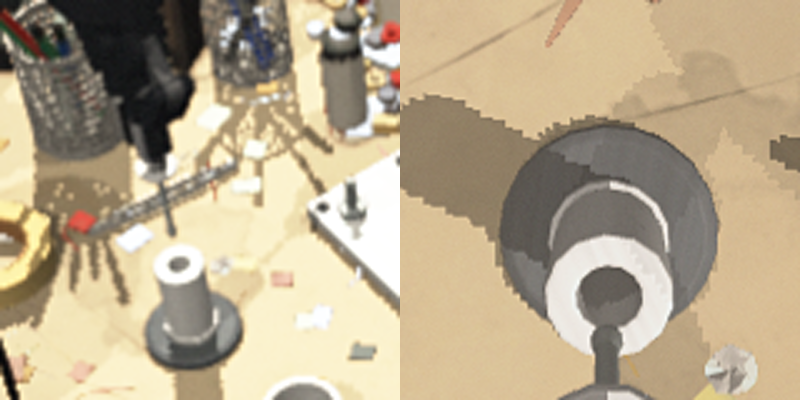

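The tip hangs at scene crop (171,235) as predicted. The wrist crop shows it at (606,333) and the bore centre at (610,297).

```bash
python3 - <<'E'
from h import *
c=get_calibration("wrist")
print("stand",at(c,(240+(610-400)/2.5-.3,120+297/2.5-.3),.072),"tip",at(c,(240+206/2.5-.3,120+333/2.5-.3),.099))
E
```

```text
stand [0.57884313 0.09337762 0.072     ] tip [0.57795738 0.09291474 0.099     ]
```

Call:
jog_arm([
  [[-1.5, -0.5, 0], 0],
  [[-3, -0.9, 0], 0],
  [[-3, -0.9, 0], 0],
  [[-2.8, -0.8, 0], 0],
  [[-1.5, -0.4, 0], 0],
  [[0, 0, 0], 0],
  [[0, 0, 0], 0],
  [[0, 0, 0], 0],
  [[0, 0, 0], 0],
])

```text
clock: 6.8
tcp_pos: [0.4611, 0.0612, 0.2549]
orientation: [-2.027, -2.4, -0.001]
contact_force: [-0.2, 0.3, -1.8]
grip_width: 0.0129
```

```bash
python3 - <<'E'
from h import *
o=st(); c=get_calibration("wrist"); t=o["tcp_pos"]
im2=grab_frame("wrist"); 
for P in (t-[0,.0028,.155],[.460,.058,.034]): print(proj(c,P).round(0))
cv2.imwrite("pics/cup.png",cv2.resize(im2[100:300,220:420,::-1],(600,600),interpolation=2))
E
```

```text
t 6.8 tcp [0.4611 0.0612 0.2549] yaw_y 9.64 z [ 0.     0.001 -1.   ] f [-0.2  0.3 -1.8] w 0.0129 q [ 0.31  0.25 -0.65  2.06  0.2   0.89 -0.29]
[322. 253.]
[320. 224.]
```

View pics/cup.png

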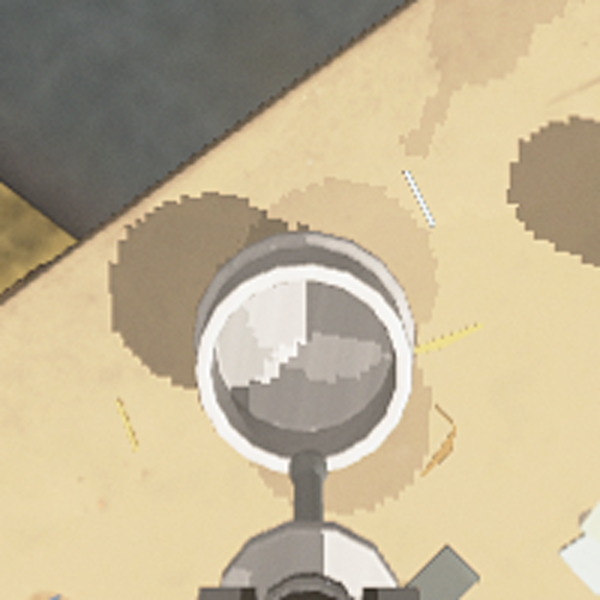

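The tip at (309,465) and rim centre at (304,368) match the predictions to about 1 mm. Dipping.

Call:
jog_arm([
  [[0, 0, -1], 0],
  [[0, 0, -2], 0],
  [[0, 0, -2], 0],
  [[0, 0, -1.8], 0],
  [[0, 0, -1.2], 0],
  [[0, 0, -0.6], 0],
  [[0, 0, 0], 0],
  [[0, 0, 0], 0],
  [[0, 0, 0], 0],
  [[0, 0, 0], 0],
  [[0, 0, 0], 0],
])

```text
clock: 7.95
tcp_pos: [0.4605, 0.0607, 0.1694]
orientation: [2.027, 2.399, 0.001]
contact_force: [-0.5, -0.2, -0.1]
grip_width: 0.013
```

Call:
jog_arm([
  [[0, 0, 1], 0],
  [[0, 0, 2], 0],
  [[0, 0, 2], 0],
  [[0, 0, 2], 0],
  [[0, 0, 1], 0],
  [[0, 0, 0.6], 0],
  [[0, 0, 0], 0],
  [[0, 0, 0], 0],
])

```text
clock: 8.75
tcp_pos: [0.4599, 0.0606, 0.2543]
orientation: [-2.027, -2.399, 0.001]
contact_force: [0.4, -0.3, -0.5]
grip_width: 0.0127
```

Call:
jog_arm([
  [[0.2, -1.5, 0], 0],
  [[0.3, -3, 0], 0],
  [[0.3, -3.5, 0], 0],
  [[0.3, -3.5, 0], 0],
  [[0.3, -3, 0], 0],
  [[0.15, -1.5, 0], 0],
  [[0, 0, 0], 0],
  [[0, 0, -1], 0],
  [[0, 0, -1.5], 0],
  [[0, 0, -0.8], 0],
  [[0, 0, 0], 0],
  [[0, 0, 0], 0],
])

```text
clock: 9.95
tcp_pos: [0.4757, -0.0984, 0.2218]
orientation: [-2.025, -2.401, -0.0]
contact_force: [0.1, 0.6, -0.7]
grip_width: 0.0131
```

```bash
python3 - <<'E'
from h import *
o=st(); c=get_calibration("wrist"); t=o["tcp_pos"]
im2=grab_frame("wrist"); 
for P in (t-[0,.0028,.155],[.4755,-.102,.055]): print(((proj(c,P)-[260,180])*5).round(0))
cv2.imwrite("pics/piv.png",cv2.resize(im2[180:300,260:380,::-1],(600,600),interpolation=2))
E
```

```text
t 9.95 tcp [ 0.4757 -0.0984  0.2218] yaw_y 9.7 z [-0.  0. -1.] f [ 0.1  0.6 -0.7] w 0.0131 q [ 0.54  0.32 -0.55  2.05  0.23  0.83  0.03]
[311. 366.]
[308. 340.]
```

View pics/piv.png

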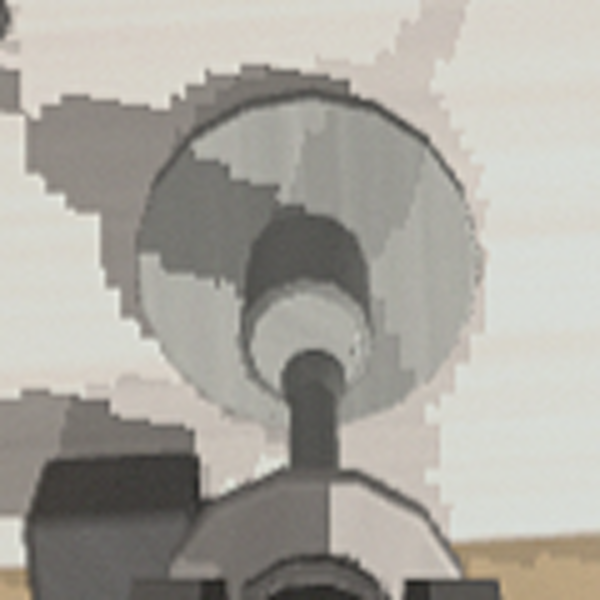

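The tip at (315,370) is within about 1–2 mm of the pin-top centre (307,340). Lowering gently.

Call:
jog_arm([
  [[0, 0, -0.5], 0],
  [[0, 0, -0.4], 0],
  [[0, 0, 0], 0],
  [[0, 0, 0], 0],
  [[0, 0, -0.1], 0],
  [[0, 0, -0.1], 0],
  [[0, 0, 0], 0],
  [[0, 0, 0], 0],
])

```text
clock: 10.8
tcp_pos: [0.4757, -0.0992, 0.2109]
orientation: [-2.027, -2.4, -0.0]
contact_force: [0.5, -0.6, -0.6]
grip_width: 0.0128
```

Call:
jog_arm([
  [[0, 0, -0.1], 0],
  [[0, 0, -0.05], 0],
  [[0, 0, 0], 0],
  [[0, 0, 0], 0],
  [[0, 0, 0], 0],
])

```text
clock: 11.3
tcp_pos: [0.4759, -0.0992, 0.2096]
orientation: [2.027, 2.4, 0.0]
contact_force: [-0.3, -0.1, 3.0]
grip_width: 0.0131
```

Call:
jog_arm([
  [[0, 0, -0.05], 0],
  [[0, 0, -0.05], 0],
  [[0, 0, 0], 0],
  [[0, 0, 0], 0],
  [[0, 0, 0], 0],
])

```text
clock: 11.8
tcp_pos: [0.4762, -0.0993, 0.2092]
orientation: [2.027, 2.399, 0.0]
contact_force: [-0.9, 0.1, 9.6]
grip_width: 0.0127
```

Call:
jog_arm([
  [[0, 0, 1], 0],
  [[0, 0, 2], 0],
  [[0, 0, 1.6], 0],
  [[0.9, 1.7, 0], 0],
  [[1.8, 3.4, 0], 0],
  [[1.9, 3.6, 0], 0],
  [[1.9, 3.6, 0], 0],
  [[1.8, 3.6, 0], 0],
  [[1.3, 2.5, 0], 0],
  [[0.65, 1.2, 0], 0],
  [[0, 0, 0], 0],
  [[0, 0, 0], 0],
])

```text
clock: 13.0
tcp_pos: [0.5777, 0.0952, 0.2541]
orientation: [-2.029, -2.399, 0.003]
contact_force: [-0.2, -0.0, -0.0]
grip_width: 0.013
```

Call:
jog_arm([
  [[0, 0, 0], 0],
  [[0, 0, 0], 0],
  [[0, 0, 0], 0],
])

```text
clock: 13.3
tcp_pos: [0.578, 0.0956, 0.2545]
orientation: [2.029, 2.398, -0.001]
contact_force: [-0.3, 0.4, -0.3]
grip_width: 0.0132
```

```bash
python3 - <<'E'
from h import *
o=st(); c=get_calibration("wrist"); im=grab_frame("wrist"); s=get_calibration("scene"); im2=grab_frame("scene")
t=o["tcp_pos"]
print(((proj(c,t-[0,.0028,.1546])-[265,180])*4).round(),((proj(c,[.5788,.0934,.072])-[265,180])*4).round(),((proj(s,t-[0,.0028,.1546])-[170,170])*10/3).round())
cv2.imwrite("pics/ret.png",np.hstack([cv2.resize(im[180:280,265:365,::-1],(400,400),interpolation=2),cv2.resize(im2[170:290,170:290,::-1],(400,400),interpolation=2)]))
E
```

```text
t 13.3 tcp [0.578  0.0956 0.2545] yaw_y 9.54 z [-0.    -0.001 -1.   ] f [-0.3  0.4 -0.3] w 0.0132 q [ 0.19  0.45 -0.59  1.79  0.29  0.99 -0.36]
[228. 292.] [234. 232.] [172. 234.]
```

View pics/ret.png

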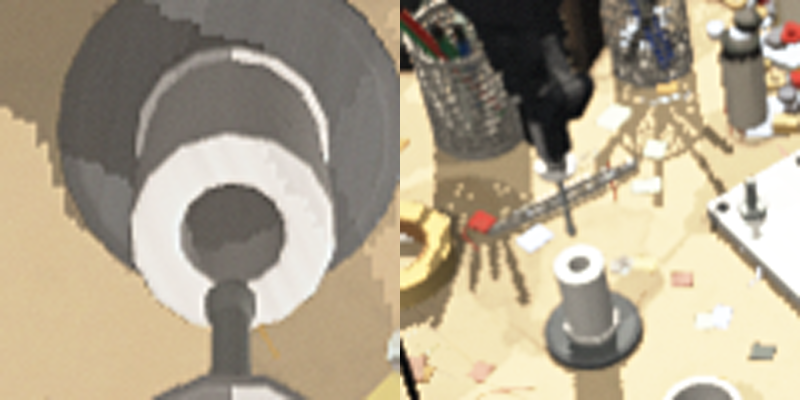

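The tip at (230,298) and bore centre at (233,232) are aligned within about 1 mm. Inserting.

Call:
jog_arm([
  [[0.1, 0, -1], 0],
  [[0, 0, -1.5], 0],
  [[0, 0, -1.8], 0],
  [[0, 0, -1.8], 0],
  [[0, 0, -1.5], 0],
  [[0, 0, -0.8], 0],
  [[0, 0, -0.3], 0],
  [[0, 0, -0.1], 0],
  [[0, 0, 0], 0],
  [[0, 0, 0], 0],
  [[0, 0, 0], 0],
])

```text
clock: 14.5
tcp_pos: [0.5795, 0.0968, 0.167]
orientation: [2.027, 2.399, 0.001]
contact_force: [-0.2, -0.2, -0.8]
grip_width: 0.0129
```

Call:
jog_arm([
  [[0, 0, -0.1], 0],
  [[0, 0, -0.05], 0],
  [[0, 0, 0], 0],
  [[0, 0, 0], 0],
])

```text
clock: 14.9
tcp_pos: [0.5793, 0.0968, 0.1652]
orientation: [2.027, 2.4, 0.0]
contact_force: [0.3, -0.8, 2.7]
grip_width: 0.0128
```

Call:
jog_arm([
  [[0, 0, 0], 0],
  [[0, 0, 0], 0],
  [[0, 0, 0], 0],
  [[0, 0, 0], 0],
  [[0, 0, 0], 0],
], hand=5)

```text
clock: 15.4
tcp_pos: [0.5792, 0.0968, 0.1649]
orientation: [-2.027, -2.4, 0.0]
contact_force: [-0.5, 0.2, -0.4]
grip_width: 0.0499
```

Call:
jog_arm([
  [[0, 0, 1], 0],
  [[0, 0, 2], 0],
  [[0, 0, 3], 0],
  [[0, 0, 3], 0],
  [[0, 0, 2.5], 0],
  [[0, 0, 1.5], 0],
  [[0, 0, 0.5], 0],
  [[-0.8, -1.2, 0], 0],
  [[-1.6, -3, 0], 0],
  [[-2.2, -3.9, 0], 0],
  [[-2.2, -3.9, 0], 0],
  [[-2.2, -3.9, 0], 0],
])

```text
clock: 16.6
tcp_pos: [0.4866, -0.0645, 0.2982]
orientation: [-2.026, -2.397, 0.003]
contact_force: [1.5, -0.4, -0.5]
grip_width: 0.0498
```

Call:
jog_arm([
  [[-2.2, -3.9, 0], 0],
  [[-2.2, -3.9, 0], 0],
  [[-2.2, -3.9, 0], 0],
  [[-2.2, -3.9, 0], 0],
  [[-2.2, -3.9, 0], 0],
  [[-1.8, -3, 0], 0],
  [[-0.9, -1.5, 0], 0],
  [[0, 0, 0], 0],
  [[0, 0, 0], 0],
  [[0, 0, 0], 0],
  [[0, 0, 0], 0],
], hand=8.5)

```text
clock: 17.7
tcp_pos: [0.3527, -0.3011, 0.2997]
orientation: [-2.024, -2.402, -0.0]
contact_force: [0.2, -0.6, 0.5]
grip_width: 0.0854
```

```bash
cat >> h.py <<'E'
def blobs(im,pred,rad,dark,area,lo=70):
    g=cv2.cvtColor(im,cv2.COLOR_RGB2GRAY); x0,y0=[int(v-rad) for v in pred]; x0=max(x0,0);y0=max(y0,0)
    s=g[y0:y0+2*rad,x0:x0+2*rad]; m=((s<lo) if dark else (s>lo)).astype(np.uint8)
    n,_,S,C=cv2.connectedComponentsWithStats(m)
    return [((C[i]+[x0,y0]).round(2),S[i].tolist()) for i in range(1,n) if area[0]<S[i,4]<area[1]]
E
python3 - <<'E'
from h import *
st(); c=get_calibration("wrist"); im=grab_frame("wrist"); cv2.imwrite("pics/lev.png",im[:,:,::-1]); np.save("lev.npy",c,allow_pickle=True)
s=get_calibration("scene"); ims=grab_frame("scene"); cv2.imwrite("pics/scene1.png",ims[:,:,::-1])
for n,P,r in (("boss",[.347,-.2486,.057],22),("eye",[.3954,-.397,.045],16)):
    p=proj(c,P); print(n,p.round(1))
    g=cv2.cvtColor(im,cv2.COLOR_RGB2GRAY); x,y=p.astype(int); print(g[y,x-50:x+51:3]); print(g[max(0,y-50):y+51:3,x])
    for lo in (60,90,120): print(lo,blobs(im,p,45,True,(60,3000),lo))
E
```

```text
t 17.7 tcp [ 0.3527 -0.3011  0.2997] yaw_y 9.75 z [-0.     0.001 -1.   ] f [ 0.2 -0.6  0.5] w 0.0854 q [ 0.94  0.16 -0.4   2.02  0.08  0.97  0.67]
boss [327.3 141.7]
[ 85  81 102 101  70  76  76  89 168 166 168 167 171  75  80  82  86  83
  84  82  80  59 169 165 168 168 169  93 173 174 174 170 163 158]
[173 174 160 158 162  92  98  75 168 170 169 168 168  86  81  81  84  84
  79  81  82  59 110 169 169 168 164 142  91  97  98 100  99 101]
60 []
90 [(array([303.81, 142.97]), [0, 15, 56, 75, 501]), (array([327.72, 143.48]), [33, 34, 27, 27, 560])]
120 [(array([306.41, 137.02]), [0, 0, 77, 90, 2307]), (array([327.73, 143.07]), [32, 34, 28, 28, 605])]
eye [352.9 325. ]
[181 179 180 179 174 174 172 173 178 173 170 175  82 168 173  80  64  64
  65 124 174 147 163 177 171 172 169 165 176 175 201 162 159 134]
[169 170 169 165 159 157 156 155 158 134  68  80  98  86 154 172  70  65
  66  65 169 171 160 167 166 166 167 167 167 167 168 167 167 160]
60 []
90 [(array([353.22, 303.23]), [32, 0, 27, 42, 186]), (array([335.41, 306.41]), [18, 3, 19, 46, 115]), (array([394.31, 303.69]), [85, 13, 5, 24, 86]), (array([352.76, 326.81]), [39, 43, 14, 11, 118])]
120 [(array([338.45, 300.99]), [8, 0, 52, 54, 1224]), (array([394.27, 303.6 ]), [85, 12, 5, 26, 94]), (array([352.8 , 326.72]), [39, 42, 14, 12, 130])]
```

```bash
python3 - <<'E'
from h import *
c=np.load("lev.npy",allow_pickle=True).item()
b=at(c,(327.7,143.2),.057); e=at(c,(352.9,326.9),.045); d=(e-b)[:2]
a=np.arctan2(d[1],d[0])-np.arctan2(22,155); print(b,e,np.linalg.norm(d),np.degrees(a)); print("bal",b[:2]+.041*np.array([np.cos(a),np.sin(a)]))
i0=cv2.imread("pics/scene0.png");i1=cv2.imread("pics/scene1.png")
for n,(x0,y0,x1,y1) in dict(oiler=(205,215,245,285),cup=(245,280,280,315),lid=(340,290,372,320),tape=(145,230,190,260)).items():
    d=cv2.absdiff(i0,i1)[y0:y1,x0:x1].max(2); print(n,(d>40).sum(),d.size)
E
```

```text
[ 0.34749807 -0.2496054   0.057     ] [ 0.39576719 -0.39882274  0.045     ] 0.15683023167256352 -80.15288646433267
bal [ 0.35450988 -0.29000137]
oiler 66 2800
cup 0 1225
lid 0 960
tape 0 1350
```

Call:
jog_arm([
  [[0.2, 1.1, -1.5], 0],
  [[0, 0, -3], 0],
  [[0, 0, -4], 0],
  [[0, 0, -4], 0],
  [[0, 0, -3], 0],
  [[0, 0, -2], 0],
  [[0, 0, -1.3], 0],
  [[0, 0, 0], 0],
  [[0, 0, 0], 0],
  [[0, 0, 0], 0],
])

```text
clock: 18.8
tcp_pos: [0.355, -0.2917, 0.113]
orientation: [2.026, 2.398, 0.0]
contact_force: [0.3, -0.8, 0.1]
grip_width: 0.0848
```

Call:
jog_arm([
  [[0, 0.15, -0.6], 0],
  [[0, 0, -0.5], 0],
  [[0, 0, 0], 0],
  [[0, 0, 0], 0],
])

```text
clock: 19.2
tcp_pos: [0.3542, -0.2897, 0.1008]
orientation: [-2.027, -2.4, 0.0]
contact_force: [0.2, -0.3, 0.1]
grip_width: 0.0848
```

Call:
jog_arm([
  [[0, 0, 0], 0],
  [[0, 0, 0], 0],
  [[0, 0, 0], 0],
  [[0, 0, 0], 0],
  [[0, 0, 0], 0],
  [[0, 0, 0], 0],
  [[0, 0, 0], 0],
  [[0, 0, 0], 0],
  [[0, 0, 0], 0],
  [[0, 0, 0], 0],
], hand=0.5, grip_force=90)

```text
clock: 20.2
tcp_pos: [0.3544, -0.2897, 0.1012]
orientation: [2.027, 2.4, -0.0]
contact_force: [-0.4, -0.3, 4.5]
grip_width: 0.0121
```

Call:
jog_arm([
  [[0, 0, 0.3], 0],
  [[0, 0, 0.6], 0],
  [[0, 0, 1], 0],
  [[0, 0, 1.1], 0],
  [[0, 0, 0], 0],
  [[0, 0, 0], 0],
  [[0, 0, 0], 0],
])

```text
clock: 20.9
tcp_pos: [0.354, -0.2897, 0.1308]
orientation: [-2.027, -2.4, 0.0]
contact_force: [0.1, 0.3, -5.6]
grip_width: 0.012
```

```bash
python3 - <<'E'
from h import *
o=st(); print("moment",o["moment"]); c=get_calibration("wrist"); im=grab_frame("wrist"); cv2.imwrite("pics/lift.png",im[:,:,::-1])
dz=o["tcp_pos"][2]-.1012
for n,P in (("boss",[.3475,-.2496,.057+dz]),("eye",[.3958,-.3988,.045+dz])):
    p=proj(c,P); print(n,p.round(1),[blobs(im,p,40,True,(60,2000),lo) for lo in (90,120)])
s=get_calibration("scene"); im=grab_frame("scene"); cv2.imwrite("pics/lifts.png",im[:,:,::-1])
for n,P in (("boss",[.3475,-.2496,.057+dz]),("eye",[.3958,-.3988,.045+dz])):
    p=proj(s,P); print(n,p.round(1),[blobs(im,p,14,True,(6,300),lo) for lo in (90,120)])
E
```

```text
bash:  1158 Segmentation fault         python3 - <<'E'
from h import *
o=st(); print("moment",o["moment"]); c=get_calibration("wrist"); im=grab_frame("wrist"); cv2.imwrite("pics/lift.png",im[:,:,::-1])
dz=o["tcp_pos"][2]-.1012
for n,P in (("boss",[.3475,-.2496,.057+dz]),("eye",[.3958,-.3988,.045+dz])):
    p=proj(c,P); print(n,p.round(1),[blobs(im,p,40,True,(60,2000),lo) for lo in (90,120)])
s=get_calibration("scene"); im=grab_frame("scene"); cv2.imwrite("pics/lifts.png",im[:,:,::-1])
for n,P in (("boss",[.3475,-.2496,.057+dz]),("eye",[.3958,-.3988,.045+dz])):
    p=proj(s,P); print(n,p.round(1),[blobs(im,p,14,True,(6,300),lo) for lo in (90,120)])
E
```

The weight (5.6 N) is on the gripper. My blob helper crashed on an out-of-range slice, so I'll retry with a guard.

```bash
sed -i 's/    n,_,S,C=/    if s.size==0: return "out"\n    n,_,S,C=/' h.py; ls -la pics | grep lift; python3 - <<'E'
from h import *
o=st(); print("moment",o["moment"]); dz=o["tcp_pos"][2]-.1012
for cam,rad in (("wrist",40),("scene",14)):
    c=get_calibration(cam); im=np.ascontiguousarray(grab_frame(cam)); cv2.imwrite(f"pics/lift_{cam}.png",im[:,:,::-1])
    for n,P in (("boss",[.3475,-.2496,.057+dz]),("eye",[.3958,-.3988,.045+dz])):
        p=proj(c,P); print(cam,n,p.round(1),flush=True)
        for lo in (90,120): print(blobs(im,p,rad,True,(6,2500),lo),flush=True)
E
```

```text
-rw-r--r-- 1 agent agent 454543 Dec  5 12:32 lift.png
t 20.95 tcp [ 0.3539 -0.2896  0.1307] yaw_y 9.62 z [-0.  0. -1.] f [-0.3 -0.6 -3.8] w 0.012 q [ 0.85  0.41 -0.35  2.18  0.25  0.59  0.48]
moment [ 0.06127841 -0.0207811   0.0228561 ]
wrist boss [324.3 234.3]
[(array([322.7 , 244.27]), [4, 20, 70, 53, 2065])]
[]
wrist eye [375.5 566.3]
out
out
scene boss [415.2 262.5]
[(array([424.99, 254.85]), [19, 0, 9, 19, 100]), (array([414.74, 262.56]), [10, 12, 8, 6, 39]), (array([412.66, 272.26]), [2, 17, 24, 11, 119])]
[(array([418.83, 264.01]), [2, 0, 26, 28, 272]), (array([415.13, 262.32]), [10, 11, 9, 7, 47])]
scene eye [457.6 227.8]
[(array([455.98, 226.71]), [0, 0, 28, 28, 597])]
[(array([455.88, 226.61]), [0, 0, 28, 28, 649])]
```

Call:
jog_arm([
  [[0, 0, 1], 0],
  [[0, 0, 2], 0],
  [[0, 0, 2.5], 0],
  [[0, 0, 2], 0],
  [[0.5, 0.5, 1], 0.03],
  [[0.8, 1, 0.5], 0.06],
  [[1, 1.2, 0], 0.09],
  [[1, 1.3, 0], 0.1],
  [[1, 1.3, 0], 0.1],
  [[1, 1.3, 0], 0.1],
  [[1, 1.3, 0], 0.1],
  [[1, 1.3, 0], 0.1],
])

```text
clock: 22.25
tcp_pos: [0.4275, -0.1965, 0.2207]
orientation: [-1.102, -2.941, -0.0]
contact_force: [-0.6, 0.1, -5.1]
grip_width: 0.0118
```

Call:
jog_arm([
  [[1, 1.2, 0], 0.1],
  [[1, 1.2, 0], 0.1],
  [[1, 1.2, 0], 0.1],
  [[1, 1.2, 0], 0.1],
  [[1, 1.2, 0], 0.1],
  [[1, 1.2, 0], 0.1],
  [[1, 1.2, 0], 0.1],
  [[0.8, 1, 0], 0.1],
  [[0.6, 0.8, 0], 0.08],
  [[0.4, 0.5, 0], 0.05],
  [[0, 0, 0], 0.02],
  [[0, 0, 0], 0],
])

```text
clock: 23.45
tcp_pos: [0.5149, -0.0906, 0.2206]
orientation: [0.357, -3.12, -0.0]
contact_force: [-0.2, -0.3, -5.0]
grip_width: 0.0123
```

Call:
jog_arm([
  [[0, 0, 0], 0],
  [[0, 0, 0], 0],
  [[0, 0, 0], 0],
  [[0, 0, 0], 0],
])

```text
clock: 23.85
tcp_pos: [0.5151, -0.0909, 0.2209]
orientation: [0.355, -3.121, 0.0]
contact_force: [-0.5, 0.6, -5.0]
grip_width: 0.0123
```

```bash
python3 - <<'E'
from h import *
st()
E
```

```text
t 23.85 tcp [ 0.5151 -0.0909  0.2209] yaw_y 102.99 z [-0. -0. -1.] f [-0.5  0.6 -5. ] w 0.0123 q [ 0.7   0.44 -0.8   1.96  0.4   0.91  1.49]
```

Call:
jog_arm([
  [[0, -0.1, -1], 0],
  [[0, -0.1, -2], 0],
  [[0, 0, -2], 0],
  [[0, 0, -1.3], 0],
  [[0, 0, -0.7], 0],
  [[0, 0, 0], 0],
  [[0, 0, 0], 0],
  [[0, 0, 0], 0],
  [[0, 0, 0], 0],
])

```text
clock: 24.75
tcp_pos: [0.5157, -0.0928, 0.1516]
orientation: [-0.356, 3.12, -0.001]
contact_force: [-0.4, 0.2, -4.6]
grip_width: 0.0121
```

```bash
python3 - <<'E'
from h import *
o=st(); t=o["tcp_pos"]; u=t[2]-.0762; print("underside",u)
a=np.radians(13.1); R2=np.array([[np.cos(a),-np.sin(a)],[np.sin(a),np.cos(a)]])
piv=np.array([.4755,-.102]); bore=piv; eye=piv+R2@[.155,.022]
out=[]
s=get_calibration("scene"); im=grab_frame("scene"); cv2.imwrite("pics/fin.png",im[:,:,::-1])
p=proj(s,[*bore,u+.032]); e=proj(s,[*eye,u+.020]); print("ideal px bore",p,"eye",e)
for lo in (70,90,120): print(blobs(im,p,12,True,(6,300),lo),blobs(im,e,10,True,(3,200),lo))
w=get_calibration("wrist"); print("wrist",proj(w,[*bore,u+.032]),proj(w,[*eye,u+.02]))
cv2.imwrite("pics/fin_w.png",grab_frame("wrist")[:,:,::-1])
x0,y0=255,195
out=cv2.resize(im[y0:y0+90,x0:x0+120,::-1],None,fx=6.6,fy=6.6,interpolation=2); print(out.shape,(p-[x0,y0])*6.6,(e-[x0,y0])*6.6)
cv2.imwrite("pics/finc.png",out)
E
```

```text
t 24.75 tcp [ 0.5157 -0.0928  0.1516] yaw_y 103.01 z [ 0.001 -0.    -1.   ] f [-0.4  0.2 -4.6] w 0.0121 q [ 0.64  0.54 -0.73  2.    0.51  0.78  1.41]
underside 0.07541828055204212
ideal px bore [324.33695672 239.00347528] eye [273.15340942 208.49017041]
[(array([314.48, 231.02]), [0, 0, 6, 14, 44]), (array([323.94, 239.06]), [8, 10, 9, 5, 32]), (array([325.52, 247.29]), [3, 10, 21, 14, 95])] [(array([273.  , 208.25]), [9, 10, 3, 2, 4]), (array([275.55, 214.93]), [6, 15, 14, 5, 44])]
[(array([314.44, 231.96]), [0, 0, 7, 14, 68]), (array([325.83, 246.59]), [3, 8, 21, 16, 115]), (array([323.92, 239.13]), [8, 10, 9, 6, 39])] [(array([273. , 208.5]), [9, 10, 3, 2, 6]), (array([275.35, 214.82]), [6, 14, 14, 6, 57])]
[(array([321.77, 240.59]), [0, 0, 24, 24, 220]), (array([323.92, 239.15]), [8, 9, 9, 7, 48])] [(array([277.48, 201.58]), [12, 0, 5, 9, 33]), (array([273. , 208.5]), [9, 10, 3, 2, 6]), (array([275.09, 214.66]), [5, 14, 15, 6, 68])]
wrist [323.55359189 233.33259701] [374.03104643 565.1988937 ]
(594, 792, 3) [457.62391437 290.42293682] [119.81250217  89.03512468]
```

View pics/finc.png

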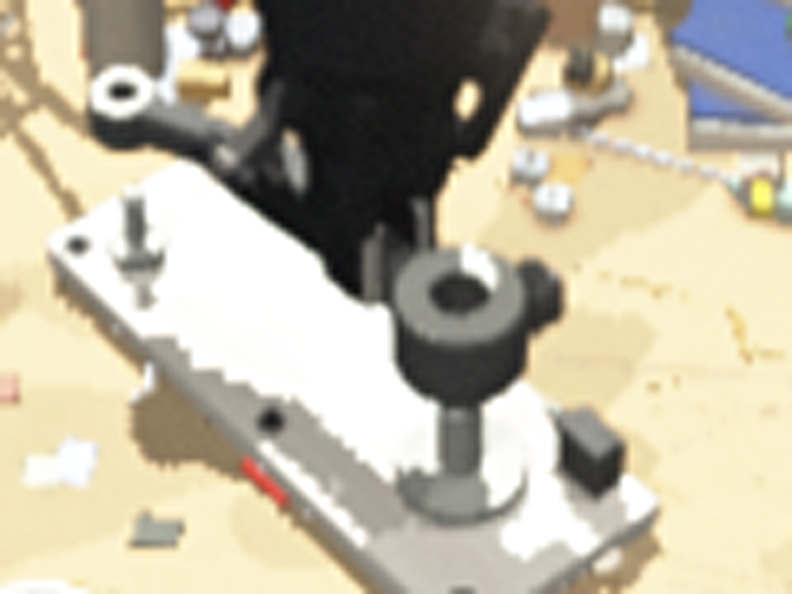

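The bore at (460,292) and eye at (123,92) sit within a few crop pixels (about 1 mm) of the ideal, and the lever is level. Lowering the last 5.5 mm.

Call:
jog_arm([
  [[0, 0, -0.2], 0],
  [[0, 0, -0.2], 0],
  [[0, 0, -0.15], 0],
  [[0, 0, 0], 0],
  [[0, 0, 0], 0],
  [[0, 0, 0], 0],
  [[0, 0, 0], 0],
  [[0, 0, 0], 0],
  [[0, 0, 0], 0],
  [[0, 0, 0], 0],
  [[0, 0, 0], 0],
])

```text
clock: 25.95
tcp_pos: [0.5152, -0.0927, 0.1454]
orientation: [-0.356, 3.121, 0.0]
contact_force: [1.0, -0.4, -4.8]
grip_width: 0.0124
```

```bash
python3 - <<'E'
from h import *
o=st(); u=o["tcp_pos"][2]-.0762; print("underside",u)
a=np.radians(13.1); R2=np.array([[np.cos(a),-np.sin(a)],[np.sin(a),np.cos(a)]])
piv=np.array([.4755,-.102]); eye=piv+R2@[.155,.022]
for cam in ("scene","wrist"):
    c=get_calibration(cam); im=np.ascontiguousarray(grab_frame(cam)); k=1 if cam=="scene" else 3
    p=proj(c,[*piv,u+.032]); e=proj(c,[*eye,u+.020]); print(cam,p,e)
    for lo in (60,90,120): print(blobs(im,p,12*k,True,(20,900),lo),blobs(im,e,10,True,(3,20),lo) if k==1 else "")
    if cam=="scene": print(at(c,(p),u+.032), [at(c,b[0],u+.032).round(4) for b in blobs(im,p,12,True,(25,60),90)],[at(c,b[0],u+.02).round(4) for b in blobs(im,e,10,True,(3,15),90)],piv,eye)
im=cv2.cvtColor(grab_frame("scene"),cv2.COLOR_RGB2BGR);i0=cv2.imread("pics/scene0.png")
for n,(x0,y0,x1,y1) in dict(oiler=(205,215,245,285),cup=(245,280,280,315),lid=(340,290,372,320),tape=(145,230,190,260)).items():
    print(n,(cv2.absdiff(i0,im)[y0:y1,x0:x1].max(2)>40).sum())
E
```

```text
t 25.95 tcp [ 0.5152 -0.0927  0.1454] yaw_y 103.02 z [ 0.  0. -1.] f [ 1.  -0.4 -4.8] w 0.0124 q [ 0.63  0.55 -0.72  2.01  0.52  0.77  1.4 ]
underside 0.06922839121047024
scene [324.33515284 240.94857793] [273.35463653 210.41834987]
[(array([314.69, 230.85]), [0, 0, 6, 7, 39]), (array([324.03, 241.13]), [9, 11, 8, 5, 30]), (array([325.07, 249.15]), [3, 15, 21, 9, 60])] []
[(array([315.13, 233.01]), [0, 0, 9, 16, 78]), (array([326.1 , 247.99]), [3, 9, 21, 15, 93]), (array([323.98, 241.33]), [8, 11, 9, 6, 42])] [(array([273. , 210.5]), [9, 10, 3, 2, 4])]
[(array([321.33, 241.  ]), [0, 0, 24, 24, 212]), (array([324.04, 241.33]), [8, 10, 9, 7, 49])] [(array([273.29, 210.43]), [9, 10, 4, 2, 7])]
[ 0.4755     -0.102       0.10122839] [array([ 0.4749, -0.1008,  0.1012])] [array([ 0.6216, -0.0446,  0.0892])] [ 0.4755 -0.102 ] [ 0.62147995 -0.04544158]
wrist [322.96117171 234.47021424] [373.55032    565.79717247]
[] 
[(array([322.14, 207.9 ]), [18, 1, 37, 20, 500])] 
[(array([339.05, 267.2 ]), [43, 65, 19, 7, 41])] 
oiler 54
cup 0
lid 115
tape 0
```

```bash
python3 -c "
from bench import *
hand_in(); print(get_obs()['clock'])"
```

```text
the job is handed in; nothing more can be done
the job is handed in; nothing more can be done
```

I did the whole job in order and handed it in at about 26 s, with the arm still holding the lever over the fixture. No verdict was reported.

- **Oiler:** I dipped the tip about 20 mm below the cup's rim, then touched it to the pivot pin's top, where the force rose to about 10 N. I put the oiler back until its collar was on the stand.
- **Lever:** It is gripped at its balance point. Its underside is about 14–15 mm above the pivot pin, its angle about 13.1°, matching the fixture. The scene camera puts the bore and the eye within about 1–1.5 mm of the two pin axes.
- **Level:** I judged this from the tool pointing straight down and from the bore and eye both matching the image positions for a level lever.
- **Bystanders:** The cup and tape roll showed no change in the images. The lid's patch differed by 115 pixels; I took this for the arm's shadow but did not look at it. The oiler's patch differed slightly (54 pixels), likely because it sits a little differently in its bore. I did not check the pliers, but no move went near them.
- **Failed checks:** One measuring script crashed and was rerun. The wrist camera could not see the eye at the end and found no usable bore outline, so the final alignment rests on the scene camera and the arm's own pose.

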